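# Deal the green-lidded seed tins round the trays

### The job

Deal the three seed tins with green lids into the three trays on the wooden display board, one tin per tray in turn: the blue tray first, then the white, then the black, until every tray holds one. Set each tin down gently and upright inside its tray; the tins with other lids are not wanted.

Things in the scene. Friction and masses are not known exactly. Their poses are not given: they have to be found in the camera images.
- board: flat wooden display board, fixed to the counter, 124 x 344 mm and 12 mm thick, carrying three square open trays in a row: blue, white, black. Origin: centre of the board's underside, on the counter; z up; y along the row. Tray centres in this frame: blue at y = +110 mm, white at y = 0, black at y = -110 mm, all at x = 0. Each tray is 100 x 100 mm outside and 92 x 92 mm inside (walls 4 mm); the tray floor lies 16 mm and the wall tops 30 mm above the counter.
- tin_a_mid (a point): one of the three identical seed tins with a green lid: an upright closed cylinder, 52 mm in diameter and 80 mm tall, about 150 g, white with a dark green foot, a green band and a green lid, standing on the counter. The point is the tin's centre, 40 mm above its underside; z is the tin's axis, up. Tins of the same size with yellow or purple lids stand in the same row and are not wanted.
- tin_b_mid (a point): one of the three identical seed tins with a green lid: an upright closed cylinder, 52 mm in diameter and 80 mm tall, about 150 g, white with a dark green foot, a green band and a green lid, standing on the counter. The point is the tin's centre, 40 mm above its underside; z is the tin's axis, up. Tins of the same size with yellow or purple lids stand in the same row and are not wanted.
- tin_c_mid (a point): one of the three identical seed tins with a green lid: an upright closed cylinder, 52 mm in diameter and 80 mm tall, about 150 g, white with a dark green foot, a green band and a green lid, standing on the counter. The point is the tin's centre, 40 mm above its underside; z is the tin's axis, up. Tins of the same size with yellow or purple lids stand in the same row and are not wanted.

How it is judged (in metres and radians):
On the way, in this order (a step that is already met when the one before it is completed fails the run):
1. a green-lidded tin stands in the blue tray (((x of tin_a_mid in the frame of board between -0.024 and 0.024 m and y of tin_a_mid in the frame of board between 0.086 and 0.134 m and z of tin_a_mid in the frame of board between 0.048 and 0.066 m and angle between tin_a_mid's own z axis and vertical below 0.17 rad and linear speed of tin_a below 0.03 m/s) or (x of tin_b_mid in the frame of board between -0.024 and 0.024 m and y of tin_b_mid in the frame of board between 0.086 and 0.134 m and z of tin_b_mid in the frame of board between 0.048 and 0.066 m and angle between tin_b_mid's own z axis and vertical below 0.17 rad and linear speed of tin_b below 0.03 m/s) or (x of tin_c_mid in the frame of board between -0.024 and 0.024 m and y of tin_c_mid in the frame of board between 0.086 and 0.134 m and z of tin_c_mid in the frame of board between 0.048 and 0.066 m and angle between tin_c_mid's own z axis and vertical below 0.17 rad and linear speed of tin_c below 0.03 m/s))), for 0.2 s.
2. a green-lidded tin stands in the white tray (((x of tin_a_mid in the frame of board between -0.024 and 0.024 m and y of tin_a_mid in the frame of board between -0.024 and 0.024 m and z of tin_a_mid in the frame of board between 0.048 and 0.066 m and angle between tin_a_mid's own z axis and vertical below 0.17 rad and linear speed of tin_a below 0.03 m/s) or (x of tin_b_mid in the frame of board between -0.024 and 0.024 m and y of tin_b_mid in the frame of board between -0.024 and 0.024 m and z of tin_b_mid in the frame of board between 0.048 and 0.066 m and angle between tin_b_mid's own z axis and vertical below 0.17 rad and linear speed of tin_b below 0.03 m/s) or (x of tin_c_mid in the frame of board between -0.024 and 0.024 m and y of tin_c_mid in the frame of board between -0.024 and 0.024 m and z of tin_c_mid in the frame of board between 0.048 and 0.066 m and angle between tin_c_mid's own z axis and vertical below 0.17 rad and linear speed of tin_c below 0.03 m/s))), for 0.2 s.
3. a green-lidded tin stands in the black tray (((x of tin_a_mid in the frame of board between -0.024 and 0.024 m and y of tin_a_mid in the frame of board between -0.134 and -0.086 m and z of tin_a_mid in the frame of board between 0.048 and 0.066 m and angle between tin_a_mid's own z axis and vertical below 0.17 rad and linear speed of tin_a below 0.03 m/s) or (x of tin_b_mid in the frame of board between -0.024 and 0.024 m and y of tin_b_mid in the frame of board between -0.134 and -0.086 m and z of tin_b_mid in the frame of board between 0.048 and 0.066 m and angle between tin_b_mid's own z axis and vertical below 0.17 rad and linear speed of tin_b below 0.03 m/s) or (x of tin_c_mid in the frame of board between -0.024 and 0.024 m and y of tin_c_mid in the frame of board between -0.134 and -0.086 m and z of tin_c_mid in the frame of board between 0.048 and 0.066 m and angle between tin_c_mid's own z axis and vertical below 0.17 rad and linear speed of tin_c below 0.03 m/s))), for 0.2 s.
At the end, for the whole second after the job is handed in: Each of the three trays (blue, white, black) holds one green-lidded tin, standing on the tray floor inside the walls (centre within 24 mm of the tray's centre along each side), upright within 10 degrees and at rest (((x of tin_a_mid in the frame of board between -0.024 and 0.024 m and y of tin_a_mid in the frame of board between 0.086 and 0.134 m and z of tin_a_mid in the frame of board between 0.048 and 0.066 m and angle between tin_a_mid's own z axis and vertical below 0.17 rad and linear speed of tin_a below 0.03 m/s) or (x of tin_b_mid in the frame of board between -0.024 and 0.024 m and y of tin_b_mid in the frame of board between 0.086 and 0.134 m and z of tin_b_mid in the frame of board between 0.048 and 0.066 m and angle between tin_b_mid's own z axis and vertical below 0.17 rad and linear speed of tin_b below 0.03 m/s) or (x of tin_c_mid in the frame of board between -0.024 and 0.024 m and y of tin_c_mid in the frame of board between 0.086 and 0.134 m and z of tin_c_mid in the frame of board between 0.048 and 0.066 m and angle between tin_c_mid's own z axis and vertical below 0.17 rad and linear speed of tin_c below 0.03 m/s)) and ((x of tin_a_mid in the frame of board between -0.024 and 0.024 m and y of tin_a_mid in the frame of board between -0.024 and 0.024 m and z of tin_a_mid in the frame of board between 0.048 and 0.066 m and angle between tin_a_mid's own z axis and vertical below 0.17 rad and linear speed of tin_a below 0.03 m/s) or (x of tin_b_mid in the frame of board between -0.024 and 0.024 m and y of tin_b_mid in the frame of board between -0.024 and 0.024 m and z of tin_b_mid in the frame of board between 0.048 and 0.066 m and angle between tin_b_mid's own z axis and vertical below 0.17 rad and linear speed of tin_b below 0.03 m/s) or (x of tin_c_mid in the frame of board between -0.024 and 0.024 m and y of tin_c_mid in the frame of board between -0.024 and 0.024 m and z of tin_c_mid in the frame of board between 0.048 and 0.066 m and angle between tin_c_mid's own z axis and vertical below 0.17 rad and linear speed of tin_c below 0.03 m/s)) and ((x of tin_a_mid in the frame of board between -0.024 and 0.024 m and y of tin_a_mid in the frame of board between -0.134 and -0.086 m and z of tin_a_mid in the frame of board between 0.048 and 0.066 m and angle between tin_a_mid's own z axis and vertical below 0.17 rad and linear speed of tin_a below 0.03 m/s) or (x of tin_b_mid in the frame of board between -0.024 and 0.024 m and y of tin_b_mid in the frame of board between -0.134 and -0.086 m and z of tin_b_mid in the frame of board between 0.048 and 0.066 m and angle between tin_b_mid's own z axis and vertical below 0.17 rad and linear speed of tin_b below 0.03 m/s) or (x of tin_c_mid in the frame of board between -0.024 and 0.024 m and y of tin_c_mid in the frame of board between -0.134 and -0.086 m and z of tin_c_mid in the frame of board between 0.048 and 0.066 m and angle between tin_c_mid's own z axis and vertical below 0.17 rad and linear speed of tin_c below 0.03 m/s))); the robot touches nothing.
It fails at once if a tin is dropped or slammed into a tray (faster than 0.7 m/s near the tray floor) ((x of tin_a_mid in the frame of board between -0.06 and 0.06 m and y of tin_a_mid in the frame of board between -0.17 and 0.17 m and z of tin_a_mid in the frame of board between 0.03 and 0.09 m and linear speed of tin_a above 0.7 m/s) or (x of tin_b_mid in the frame of board between -0.06 and 0.06 m and y of tin_b_mid in the frame of board between -0.17 and 0.17 m and z of tin_b_mid in the frame of board between 0.03 and 0.09 m and linear speed of tin_b above 0.7 m/s) or (x of tin_c_mid in the frame of board between -0.06 and 0.06 m and y of tin_c_mid in the frame of board between -0.17 and 0.17 m and z of tin_c_mid in the frame of board between 0.03 and 0.09 m and linear speed of tin_c above 0.7 m/s)).
It also fails if it takes over 58 s, if anything falls off the work surface, if the arm or the gripper's body presses on something with over 40 N, if the wrist force passes 120 N, or if a joint passes its speed limit or range.

### The arm

A 6-joint arm with a two-finger parallel gripper is mounted at the origin on the work surface. World frame = base frame: x ahead of the robot, y to its left, z up, the work surface at z = 0. Lengths are in mm, angles in rad, forces in N, time in s.
With the tool pointing down it reaches from about 350 to 875 mm from the base axis. Payload 4.2 kg.
Tool frame: the origin (TCP) lies midway between the tips of the shut fingers; the grasp point (between the pads) lies behind it (arm.tcp_to_grasp is the z of the grasp point in the tool frame, in mm); z points along the fingers, y is the direction in which the jaws open and shut (so a half turn about z gives the same grasp; the last joint's range is limited). The gripper opens to 85 mm and grips with 20 to 120 N. Pads are 22 mm wide; open, the fingers measure 114 mm over their backs; the gripper's body (76 mm by 85 mm) begins 54 mm behind the grasp point. The pads swing forward as they close: fully open they stand 13 mm farther back than shut.
Start: joints at [-1.035, 0.385, 0.008, 0, -1.194, -0.259], TCP at [170.816, -601.183, 231.312] pointing down, gripper open.
Joint ranges: [-3.14, 3.14], [-1.21, 2.06], [-1.07, 1.41], [-3.16, 2.05], [-2.99, -0.16], [-3.1, 3.1]. Speed limits (rad/s): [2.79, 2.79, 3.14, 3.14, 3.14, 3.14].

### API

Orientations are given as a unit quaternion [x, y, z, w].
In Python, from bench import arm, optics, job_done gives the robot as it stands.
- The arm moves only by the tool carry_out, never from a script. Its argument "increments" is a list that holds one entry, the list of rows, each a list of 7 numbers: the shift along the world's x, y, z in m, then the turn, a rotation vector about the world's x, y, z in degrees, then the closure, from -1 (fully open) to 1 (shut). In form: [[[x, y, z, ax, ay, az, fingers], ...]]. A call has 1 to 5 rows; each row shifts and turns the commanded pose from where the row before left it; what a row does not reach is not made up. A row lasts 1/10 s, in which the tool goes at most 50 mm and 8.59 degrees, less where a joint would pass 70% of its speed; a pose out of reach is approached as far as the arm can. A call is refused whole if a number of a shift passes 0.05 or a number of a turn 8.59, either way. A call with a gripper value outside its range is refused whole. The fingers move at their own pace and stop on an object; the grip force is fixed at half the most. Time passes only in rows, so rows that do not move let the fingers close. It gives the time, the measured TCP pose, the force and the opening at its end, in the units of the state.
- arm.read_state(): the state, without advancing time (a new reading comes with each control period).
- optics.get_image(name): name is "scene" or "top" or "wrist"; returns a dict with "color" (384x512x3 uint8, red, green, blue), "fx", "fy", "cx", "cy" (pixels), "rvec" (rotation vector, rad) and "tvec" (3), from world to camera coordinates, as OpenCV has them. Camera axes: x right, y down, z forward; pixel columns grow to the right and rows downward; lengths in mm; the calibration is good to about 2 mm. A picture is of the moment at which its call begins. There is no depth.
- job_done(): hands the job in, once; it reports no verdict.
The state is a dict: "clock": time; "joints": joint angles; "joint_vel": joint speeds; "joint_efforts": joint torques, N m; "position": TCP position; "ee_rot": TCP orientation; "contact_force": force on the tool from outside, world axes, zero at the start; "wrist_torque": the same for the moment, N m; "gripper_width": finger opening in mm.
Only numpy, scipy, OpenCV 4.12 (cv2) and the standard library are available. Lean on these libraries where they do the work, as an engineer would, in place of code of your own. Each camera call takes 0.05 s, during which the arm holds its last target.

## Working session

There is one attempt and no reset: what is moved stays moved. The work goes in short steps, Python scripts to look and compute and a tool call to move; the robot and the scene stay as the last step left them, time stands still between calls to the robot, and variables do not carry over. Pictures are saved under pics/ and viewed, and the job is handed in when it is done.

Besides the shell and the picture viewer there is one more tool, called after ">>>" by a JSON object that holds its "name" and its "arguments". carry_out: Moves the arm, as the interface text tells. Its arguments: {"type":"object","properties":{"increments":{"type":"array","items":{"type":"array","items":{"type":"array","items":{"type":"number"}}}}},"required":["increments"]}

```bash
mkdir -p pics; cat > h.py <<'E'
import numpy as np, cv2
from bench import arm, optics, job_done
def grab(n,tag):
    d=optics.get_image(n); cv2.imwrite(f'pics/{n}_{tag}.png',cv2.cvtColor(d['color'],cv2.COLOR_RGB2BGR)); return d
def ray(d,u,v,z):
    R,_=cv2.Rodrigues(np.array(d['rvec'],float)); t=np.array(d['tvec'],float).ravel()
    c=-R.T@t; r=R.T@np.array([(u-d['cx'])/d['fx'],(v-d['cy'])/d['fy'],1.])
    return c+r*(z-c[2])/r[2]
def cam(d):
    R,_=cv2.Rodrigues(np.array(d['rvec'],float)); return -R.T@np.array(d['tvec'],float).ravel()
E
python3 - <<'E'
from h import *
for n in ['scene','top','wrist']:
    d=grab(n,'0'); print(n,cam(d).round())
s=arm.read_state();print(s, arm.tcp_to_grasp)
E
```

```text
scene [1368. -299.  659.]
top [467.   9. 774.]
wrist [  91. -624.  375.]
{'clock': 0.15, 'joints': array([-1.03539164e+00,  3.85366147e-01,  6.94915356e-03, -3.66181466e-04,
       -1.19398751e+00, -2.58593816e-01]), 'joint_vel': array([-0.00044326, -0.00357923,  0.00338954,  0.00089912,  0.0015317 ,
        0.00125786]), 'joint_efforts': array([-3.64670004e-04, -3.92678332e+01,  1.88583523e+01,  4.18863729e+00,
       -3.42168212e-03, -2.43708328e-06]), 'position': array([ 170.70276822, -600.78430804,  230.48276888]), 'ee_rot': array([-1.37897068e-01,  9.90446224e-01,  8.07357903e-04, -1.53948932e-04]), 'contact_force': array([-0.24304437, -0.21249127, -0.17828876]), 'wrist_torque': array([ 0.00868874, -0.00403348, -0.02569209]), 'gripper_width': 85.43377900321575} -18.700000000000003
```

View pics/top_0.png

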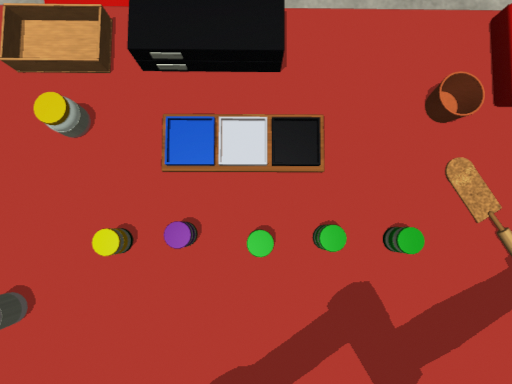

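View pics/scene_0.png

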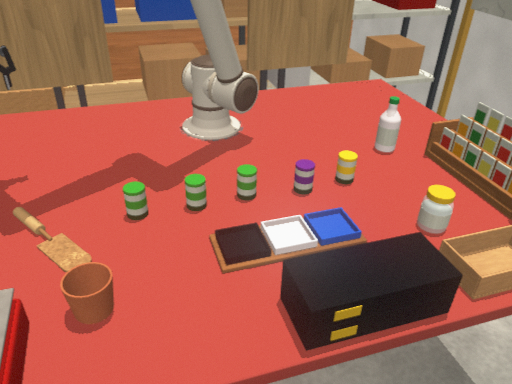

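View pics/wrist_0.png

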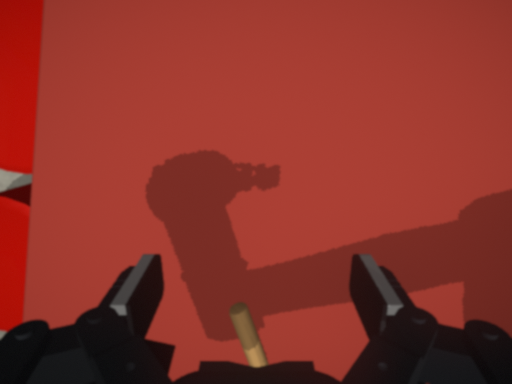

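The top view shows green lids near (260,243), (333,238) and (410,240). The trays are blue (191,141), white (244,141) and black (296,142).

```bash
python3 - <<'E'
from h import *
def blobs(m,amin):
    n,l,s,c=cv2.connectedComponentsWithStats(m.astype(np.uint8)); return [(c[i],s[i]) for i in range(1,n) if s[i,4]>amin]
d=optics.get_image('top'); hsv=cv2.cvtColor(d['color'],cv2.COLOR_RGB2HSV)
H,S,V=cv2.split(hsv)
for nm,lo,hi in [('green',50,75),('yellow',22,35),('purple',125,160)]:
  for c,s in blobs((H>=lo)&(H<=hi)&(S>120)&(V>110),150):
    print(nm,c.round(1),s[2:],ray(d,*c,80).round(1))
for nm,m in [('blue',(H>100)&(H<125)&(S>150)&(V>80)),('white',(S<40)&(V>150))]:
  for c,s in blobs(m,800):
    cnt=max(cv2.findContours(m.astype(np.uint8),0,2)[0],key=cv2.contourArea)
    r=cv2.minAreaRect(cnt); print(nm,r,ray(d,*r[0],30).round(1), [ray(d,*p,30).round(1)[:2] for p in cv2.boxPoints(r)])
# board outline: brown vs red
im=d['color'][100:185,150:340]
m=((H>8)&(H<25)&(S>60)).astype(np.uint8); m2=np.zeros_like(m); m2[95:190,140:345]=m[95:190,140:345]
p=cv2.findNonZero(m2); r=cv2.minAreaRect(p); print('board',r,ray(d,*r[0],12).round(1))
b=cv2.boxPoints(r); print([ray(d,*q,12).round(1)[:2] for q in b])
d=optics.get_image('scene'); hsv=cv2.cvtColor(d['color'],cv2.COLOR_RGB2HSV);H,S,V=cv2.split(hsv)
for c,s in blobs((H>=50)&(H<=75)&(S>120)&(V>100),40): print('sc',c.round(1),s[2:],ray(d,*c,80).round(1))
E
```

```text
green [332.5 237.9] [ 26  27 566] [ 448.3 -143.    80. ]
green [410.4 240.2] [ 26  27 555] [ 444.9 -290.2   80. ]
green [259.7 243. ] [ 27  27 569] [437.9  -6.   80. ]
yellow [ 49.6 107.2] [ 32  32 805] [695.9 401.9  80. ]
yellow [105.5 241.9] [ 28  27 591] [438.  283.5  80. ]
purple [176.9 234.5] [ 27  26 560] [452.8 150.   80. ]
blue ((189.49998474121094, 140.5), (48.99999237060547, 46.99999237060547), -0.0) [644.6 139.   30. ] [array([595.2, 188.1]), array([693.7, 190.7]), array([694.5,  89.3]), array([596. ,  87.7])]
white ((242.5, 140.0), (46.99999237060547, 45.99999237060547), -0.0) [646.6  29.7  30. ] [array([598.2,  77.5]), array([694.6,  78.9]), array([695.5, -18.6]), array([598.9, -19. ])]
board ((242.49998474121094, 142.5), (56.99999237060547, 160.99996948242188), 90.0) [645.5  30.2  12. ]
[array([705.6, 201.7]), array([ 708.6, -140.6]), array([ 586.1, -139.5]), array([583.5, 198.3])]
sc [394.4  99.8] [ 9  7 49] [115.1 640.9  80. ]
sc [246.6 169.7] [ 18  11 152] [437.8  -5.9  80. ]
sc [194.7 179.6] [ 20  12 176] [ 449.2 -143.3   80. ]
sc [133.3 187.7] [ 21  12 194] [ 445.6 -291.1   80. ]
```

>>> {"name": "carry_out", "arguments": {"increments": [[[0.019,0.0425,0,0,0,0,-1],[0.019,0.0425,0,0,0,0,-1],[0.019,0.0425,0,0,0,0,-1],[0.019,0.0425,0,0,0,0,-1],[0.019,0.0425,0,0,0,0,-1]]]}}

```text
clock: 0.75
position: [266.1, -387.0, 231.3]
ee_rot: [-0.138, 0.99, -0.0, 0.0]
contact_force: [0.3, -0.6, 0.1]
gripper_width: 85.4
```

>>> {"name": "carry_out", "arguments": {"increments": [[[0.019,0.0425,0,0,0,0,-1],[0.019,0.0425,0,0,0,0,-1],[0.019,0.0425,0,0,0,0,-1],[0.019,0.0425,0,0,0,0,-1],[0.019,0.0425,0,0,0,0,-1]]]}}

```text
clock: 1.25
position: [361.1, -174.4, 231.6]
ee_rot: [-0.138, 0.99, -0.0, 0.001]
contact_force: [1.3, -0.3, 0.3]
gripper_width: 85.3
```

>>> {"name": "carry_out", "arguments": {"increments": [[[0.019,0.0425,0,0,0,0,-1],[0.019,0.0425,0,0,0,0,-1],[0.019,0.0425,0,0,0,0,-1],[0.019,0.0425,0,0,0,0,-1],[0,0,0,0,0,0,-1]]]}}

```text
clock: 1.75
position: [439.0, -2.3, 231.5]
ee_rot: [-0.141, 0.99, 0.0, 0.001]
contact_force: [0.0, -0.1, -0.5]
gripper_width: 85.7
```

```bash
python3 - <<'E'
from h import *
d=grab('wrist','1'); s=arm.read_state();print(s['position'],s['joint_vel'].round(3))
hsv=cv2.cvtColor(d['color'],cv2.COLOR_RGB2HSV);H,S,V=cv2.split(hsv)
n,l,st,c=cv2.connectedComponentsWithStats(((H>=50)&(H<=75)&(S>120)&(V>100)).astype(np.uint8))
for i in range(1,n):
  if st[i,4]>300: print(c[i],st[i],ray(d,*c[i],80).round(1))
E
```

```text
[437.5525654   -4.05772553 231.15023271] [-0.051 -0.022 -0.034 -0.003 -0.011  0.011]
[102.86556701 137.6028866 ] [  75  110   57   56 2425] [ 448.1 -144.5   80. ]
[252.2369863  166.86575342] [ 226  141   53   53 2190] [436.8  -7.4  80. ]
```

View pics/wrist_1.png

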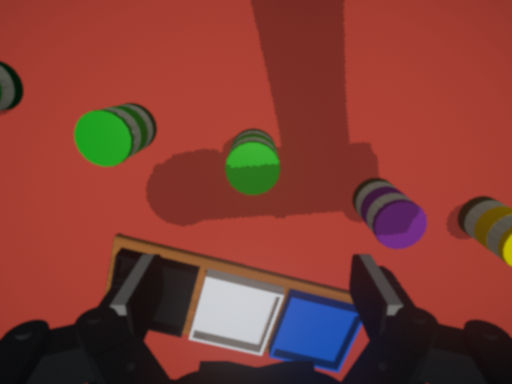

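The wrist view shows the target tin at (252,167), which agrees with the top view, so I'm descending.

>>> {"name": "carry_out", "arguments": {"increments": [[[0,0,-0.04,0,0,0,-1],[0,0,-0.04,0,0,0,-1],[0,0,-0.04,0,0,0,-1],[0,0,-0.04,0,0,0,-1],[0,0,-0.034,0,0,0,-1]]]}}

```text
clock: 2.3
position: [435.8, -7.5, 35.9]
ee_rot: [-0.137, 0.991, -0.0, -0.0]
contact_force: [0.6, -0.1, -0.8]
gripper_width: 85.3
```

>>> {"name": "carry_out", "arguments": {"increments": [[[0,0,0,0,0,0,-1],[0,0,0,0,0,0,1],[0,0,0,0,0,0,1],[0,0,0,0,0,0,1],[0,0,0,0,0,0,1]]]}}

```text
clock: 2.8
position: [438.5, -5.9, 39.5]
ee_rot: [-0.138, 0.99, 0.0, 0.002]
contact_force: [-0.2, -0.2, 7.6]
gripper_width: 50.9
```

>>> {"name": "carry_out", "arguments": {"increments": [[[0,0,0,0,0,0,1],[0,0,0,0,0,0,1],[0,0,0,0,0,0,1],[0,0,0,0,0,0,1]]]}}

```text
clock: 3.2
position: [438.5, -5.9, 39.5]
ee_rot: [-0.138, 0.99, 0.0, 0.002]
contact_force: [0.0, -0.5, 8.0]
gripper_width: 51.0
```

>>> {"name": "carry_out", "arguments": {"increments": [[[0,0,0.01,0,0,0,1],[0,0,0.025,0,0,0,1],[0,0,0.03,0,0,0,1],[0.005,0.004,0.015,0,0,0,1],[0.02,0.014,0,0,0,0,1]]]}}

```text
clock: 3.7
position: [461.7, 11.7, 120.8]
ee_rot: [-0.137, 0.991, 0.001, 0.003]
contact_force: [1.0, 0.5, -2.1]
gripper_width: 50.7
```

>>> {"name": "carry_out", "arguments": {"increments": [[[0.026,0.018,0,0,0,0,1],[0.026,0.018,0,0,0,0,1],[0.026,0.018,0,0,0,0,1],[0.026,0.018,0,0,0,0,1],[0.026,0.018,0,0,0,0,1]]]}}

```text
clock: 4.2
position: [592.4, 102.6, 118.3]
ee_rot: [-0.138, 0.99, 0.0, 0.0]
contact_force: [-0.2, -0.2, -1.2]
gripper_width: 50.8
```

>>> {"name": "carry_out", "arguments": {"increments": [[[0.026,0.018,0,0,0,0,1],[0.018,0.013,0,0,0,0,1],[0.009,0.006,0,0,0,0,1],[0,0,0,0,0,0,1],[0,0,0,0,0,0,1]]]}}

```text
clock: 4.7
position: [643.7, 138.3, 117.4]
ee_rot: [-0.138, 0.99, 0.0, -0.001]
contact_force: [-0.1, 0.3, -1.4]
gripper_width: 51.0
```

```bash
python3 - <<'E'
from h import *
d=grab('scene','2'); s=arm.read_state();print(s['position'],s['joint_vel'].round(3))
d=grab('top','2')
E
```

```text
[643.61964136 138.07086813 117.46273748] [-0.002 -0.007 -0.002  0.005  0.004 -0.001]
```

View pics/scene_2.png

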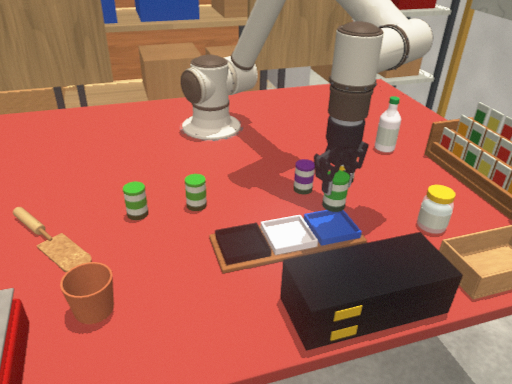

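The green tin hangs over the blue tray at (338,190), still upright. Next I lower it.

>>> {"name": "carry_out", "arguments": {"increments": [[[0,0,-0.015,0,0,0,1],[0,0,-0.02,0,0,0,1],[0,0,-0.014,0,0,0,1],[0,0,-0.007,0,0,0,1],[0,0,-0.003,0,0,0,1]]]}}

```text
clock: 5.3
position: [644.3, 138.4, 57.7]
ee_rot: [-0.138, 0.99, -0.0, -0.001]
contact_force: [0.3, -0.7, -0.7]
gripper_width: 51.0
```

>>> {"name": "carry_out", "arguments": {"increments": [[[0,0,-0.002,0,0,0,1],[0,0,0,0,0,0,1],[0,0,0,0,0,0,1]]]}}

```text
clock: 5.6
position: [645.2, 139.0, 57.0]
ee_rot: [-0.138, 0.99, 0.0, 0.001]
contact_force: [0.1, -0.2, -0.4]
gripper_width: 51.0
```

>>> {"name": "carry_out", "arguments": {"increments": [[[0,0,-0.001,0,0,0,1],[0,0,-0.001,0,0,0,1],[0,0,0,0,0,0,1]]]}}

```text
clock: 5.9
position: [645.2, 139.0, 55.6]
ee_rot: [-0.138, 0.99, 0.0, 0.001]
contact_force: [-2.1, -0.0, 4.0]
gripper_width: 51.2
```

>>> {"name": "carry_out", "arguments": {"increments": [[[0,0,0,0,0,0,-1],[0,0,0,0,0,0,-1],[0,0,0,0,0,0,-1],[0,0,0,0,0,0,-1],[0,0,0.01,0,0,0,-1]]]}}

```text
clock: 6.4
position: [643.7, 138.4, 62.9]
ee_rot: [-0.138, 0.99, -0.0, -0.002]
contact_force: [-0.1, 0.7, -0.1]
gripper_width: 85.6
```

>>> {"name": "carry_out", "arguments": {"increments": [[[0,0,0.03,0,0,0,-1],[0,0,0.04,0,0,0,-1],[0,0,0.04,0,0,0,-1],[0,0,0,0,0,0,-1],[0,0,0,0,0,0,-1]]]}}

```text
clock: 6.9
position: [645.3, 139.1, 176.4]
ee_rot: [-0.138, 0.99, 0.001, 0.002]
contact_force: [-0.2, -0.3, -0.2]
gripper_width: 85.4
```

```bash
python3 - <<'E'
from h import *
d=grab('scene','3'); s=arm.read_state();print(s['position'],s['joint_vel'].round(3))
for n in ['scene','wrist']:
  d=optics.get_image(n);cv2.imwrite(f'pics/{n}_3b.png',cv2.cvtColor(d['color'],cv2.COLOR_RGB2BGR))
  H,S,V=cv2.split(cv2.cvtColor(d['color'],cv2.COLOR_RGB2HSV))
  k,l,st,c=cv2.connectedComponentsWithStats(((H>=50)&(H<=75)&(S>120)&(V>100)).astype(np.uint8))
  for i in range(1,k):
    if st[i,4]>60: print(n,c[i].round(1),st[i][2:],ray(d,*c[i],80).round(1),ray(d,*c[i],96).round(1))
E
```

```text
[644.43483867 138.78525988 174.57377579] [-0.     0.028 -0.027 -0.003 -0.     0.002]
scene [194.7 179.4] [ 20  12 169] [ 448.6 -143.3   80. ] [ 474.  -147.6   96. ]
scene [133.3 187.4] [ 20  12 182] [ 444.5 -291.    80. ] [ 470.  -291.2   96. ]
scene [334.2 200.5] [ 22  14 249] [627.  149.5  80. ] [647.4 137.   96. ]
scene [332.4 217.4] [ 21  10 124] [685.3 115.9  80. ] [704.2 104.4  96. ]
wrist [256.  198.2] [  69   65 3477] [649.7 139.4  80. ] [644.  137.8  96. ]
```

View pics/scene_3b.png

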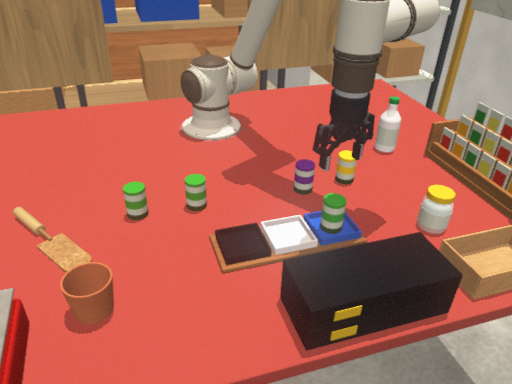

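View pics/wrist_3b.png

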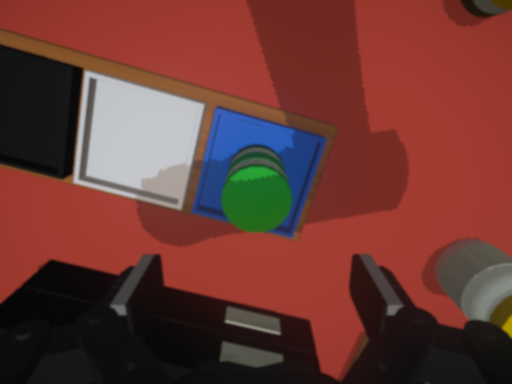

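The tin stands upright in the blue tray, at wrist (256,198). It measures (645,138) mm. On to the tin at (448,-143).

>>> {"name": "carry_out", "arguments": {"increments": [[[-0.0245,-0.035,0,0,0,0,-1],[-0.0245,-0.035,0,0,0,0,-1],[-0.0245,-0.035,0,0,0,0,-1],[-0.0245,-0.035,0,0,0,0,-1],[-0.0245,-0.035,0,0,0,0,-1]]]}}

```text
clock: 7.55
position: [520.4, -37.6, 173.0]
ee_rot: [-0.138, 0.99, -0.0, -0.001]
contact_force: [1.2, -0.3, 0.3]
gripper_width: 85.1
```

>>> {"name": "carry_out", "arguments": {"increments": [[[-0.0245,-0.035,0,0,0,0,-1],[-0.0245,-0.035,0,0,0,0,-1],[-0.0245,-0.035,0,0,0,0,-1],[-0.0005,-0.002,0,0,0,0,-1],[0,0,0,0,0,0,-1]]]}}

```text
clock: 8.05
position: [447.5, -144.0, 173.7]
ee_rot: [-0.137, 0.991, 0.0, -0.001]
contact_force: [0.3, 0.2, 0.2]
gripper_width: 85.5
```

>>> {"name": "carry_out", "arguments": {"increments": [[[0,0,0,0,0,0,-1],[0,0,0,0,0,0,-1]]]}}

```text
clock: 8.25
position: [448.9, -142.5, 174.0]
ee_rot: [-0.139, 0.99, 0.0, -0.0]
contact_force: [-0.6, -1.2, 0.7]
gripper_width: 85.3
```

Descend 137 mm to z = 37.3.

>>> {"name": "carry_out", "arguments": {"increments": [[[0,0,-0.03,0,0,0,-1],[0,0,-0.04,0,0,0,-1],[0,0,-0.04,0,0,0,-1],[0,0,-0.027,0,0,0,-1],[0,0,0,0,0,0,-1]]]}}

```text
clock: 8.75
position: [445.9, -142.4, 33.9]
ee_rot: [-0.138, 0.99, 0.001, -0.004]
contact_force: [0.3, -0.2, 0.0]
gripper_width: 85.6
```

>>> {"name": "carry_out", "arguments": {"increments": [[[0,0,0,0,0,0,1],[0,0,0,0,0,0,1],[0,0,0,0,0,0,1],[0,0,0,0,0,0,1],[0,0,0,0,0,0,1]]]}}

```text
clock: 9.25
position: [450.1, -143.1, 39.2]
ee_rot: [-0.138, 0.99, -0.0, 0.002]
contact_force: [-0.6, 1.7, 6.7]
gripper_width: 51.2
```

>>> {"name": "carry_out", "arguments": {"increments": [[[0,0,0,0,0,0,1],[0,0,0,0,0,0,1],[0,0,0,0,0,0,1]]]}}

```text
clock: 9.55
position: [450.1, -143.0, 39.2]
ee_rot: [-0.138, 0.99, -0.0, 0.002]
contact_force: [0.2, 2.2, 6.4]
gripper_width: 50.9
```

>>> {"name": "carry_out", "arguments": {"increments": [[[0,0,0.01,0,0,0,1],[0,0,0.025,0,0,0,1],[0,0,0.03,0,0,0,1],[0.005,0.004,0.015,0,0,0,1],[0.018,0.016,0,0,0,0,1]]]}}

```text
clock: 10.05
position: [471.2, -123.8, 120.4]
ee_rot: [-0.137, 0.991, -0.0, 0.002]
contact_force: [0.4, -0.8, -2.2]
gripper_width: 50.7
```

>>> {"name": "carry_out", "arguments": {"increments": [[[0.025,0.022,0,0,0,0,1],[0.025,0.022,0,0,0,0,1],[0.025,0.022,0,0,0,0,1],[0.025,0.022,0,0,0,0,1],[0.025,0.022,0,0,0,0,1]]]}}

```text
clock: 10.55
position: [596.5, -12.4, 117.7]
ee_rot: [-0.138, 0.99, 0.0, -0.0]
contact_force: [-0.4, -1.2, -1.4]
gripper_width: 50.8
```

>>> {"name": "carry_out", "arguments": {"increments": [[[0.025,0.022,0,0,0,0,1],[0.017,0.014,0,0,0,0,1],[0.008,0.0065,0,0,0,0,1],[0,0,0,0,0,0,1],[0,0,0,0,0,0,1]]]}}

```text
clock: 11.05
position: [645.1, 28.6, 117.1]
ee_rot: [-0.138, 0.99, 0.0, -0.001]
contact_force: [-1.0, 0.1, -3.1]
gripper_width: 51.0
```

```bash
python3 - <<'E'
from h import *
d=grab('scene','4'); s=arm.read_state();print(s['position'],s['joint_vel'].round(3))
E
```

```text
[645.02517241  28.4370503  117.26225373] [-0.001 -0.005  0.001  0.002  0.006 -0.003]
```

View pics/scene_4.png

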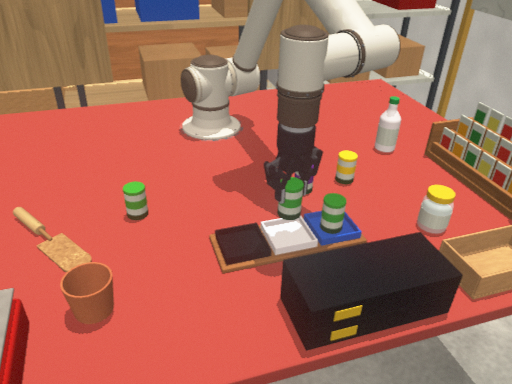

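The second tin hangs over the white tray at (290,198), and the blue-tray tin is undisturbed at (334,213). I'm lowering it.

>>> {"name": "carry_out", "arguments": {"increments": [[[0,0,-0.015,0,0,0,1],[0,0,-0.02,0,0,0,1],[0,0,-0.014,0,0,0,1],[0,0,-0.007,0,0,0,1],[0,0,-0.003,0,0,0,1]]]}}

```text
clock: 11.6
position: [645.8, 28.8, 57.7]
ee_rot: [-0.138, 0.99, -0.0, -0.001]
contact_force: [0.8, -0.6, -1.8]
gripper_width: 50.9
```

>>> {"name": "carry_out", "arguments": {"increments": [[[0,0,-0.002,0,0,0,1],[0,0,-0.001,0,0,0,1],[0,0,-0.001,0,0,0,1],[0,0,0,0,0,0,1]]]}}

```text
clock: 12.0
position: [646.8, 29.4, 55.3]
ee_rot: [-0.138, 0.99, -0.0, 0.001]
contact_force: [-0.2, -1.0, 1.2]
gripper_width: 50.7
```

>>> {"name": "carry_out", "arguments": {"increments": [[[0,0,0,0,0,0,1],[0,0,0,0,0,0,-1],[0,0,0,0,0,0,-1],[0,0,0,0,0,0,-1],[0,0,0,0,0,0,-1]]]}}

```text
clock: 12.5
position: [646.4, 29.3, 54.3]
ee_rot: [-0.138, 0.99, -0.0, 0.0]
contact_force: [1.0, 0.3, -0.1]
gripper_width: 85.4
```

>>> {"name": "carry_out", "arguments": {"increments": [[[0,0,0.01,0,0,0,-1],[0,0,0.03,0,0,0,-1],[0,0,0.04,0,0,0,-1],[0,0,0.04,0,0,0,-1],[0,0,0,0,0,0,-1]]]}}

```text
clock: 13.0
position: [650.3, 29.7, 182.7]
ee_rot: [-0.139, 0.99, -0.0, 0.007]
contact_force: [0.8, -0.1, 0.2]
gripper_width: 85.4
```

```bash
cat > look.py <<'E'
from h import *
import sys
s=arm.read_state();print(s['position'],s['gripper_width'])
for n in ['scene','wrist']:
  d=grab(n,sys.argv[1])
  H,S,V=cv2.split(cv2.cvtColor(d['color'],cv2.COLOR_RGB2HSV))
  k,l,st,c=cv2.connectedComponentsWithStats(((H>=50)&(H<=75)&(S>120)&(V>100)).astype(np.uint8))
  for i in range(1,k):
    if st[i,4]>60: print(n,c[i].round(1),st[i][2:],ray(d,*c[i],80).round(1),ray(d,*c[i],96).round(1))
E
python3 look.py 5
```

```text
[650.31207909  29.72864406 182.72036692] 85.43301546868828
scene [133.4 187.4] [ 20  12 181] [ 444.4 -290.7   80. ] [ 470. -291.   96.]
scene [334.3 200.7] [ 22  15 245] [627.6 149.3  80. ] [648.  136.9  96. ]
scene [289.4 208.4] [ 22  16 285] [627.6  37.2  80. ] [648.1  27.9  96. ]
scene [332.3 217.3] [ 21  11 134] [684.8 116.   80. ] [703.7 104.5  96. ]
scene [288.  225.8] [ 22  11 140] [685.9  10.7  80. ] [704.8   2.2  96. ]
wrist [256.2 189.3] [  68   65 3493] [649.8  29.4  80. ] [644.4  27.9  96. ]
wrist [394.9 226.2] [  66   59 3027] [649.7 147.   80. ] [644.3 137.7  96. ]
```

View pics/wrist_5.png

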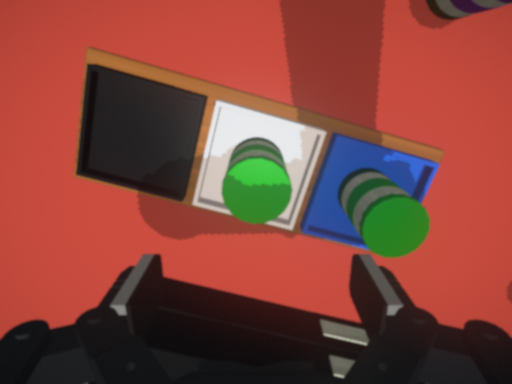

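Tins stand upright in the white tray, wrist (256,189), and the blue tray, wrist (395,226). On to the third tin at (445,-290).

>>> {"name": "carry_out", "arguments": {"increments": [[[-0.022,-0.0355,0,0,0,0,-1],[-0.022,-0.0355,0,0,0,0,-1],[-0.022,-0.0355,0,0,0,0,-1],[-0.022,-0.0355,0,0,0,0,-1],[-0.022,-0.0355,0,0,0,0,-1]]]}}

```text
clock: 13.6
position: [534.3, -149.3, 173.0]
ee_rot: [-0.138, 0.99, 0.0, -0.001]
contact_force: [1.1, -0.3, -0.5]
gripper_width: 85.6
```

>>> {"name": "carry_out", "arguments": {"increments": [[[-0.022,-0.0355,0,0,0,0,-1],[-0.022,-0.0355,0,0,0,0,-1],[-0.022,-0.0355,0,0,0,0,-1],[-0.022,-0.0355,0,0,0,0,-1],[-0.003,0,0,0,0,0,-1]]]}}

```text
clock: 14.1
position: [442.0, -292.7, 172.9]
ee_rot: [-0.135, 0.991, 0.001, -0.002]
contact_force: [0.5, 1.0, -0.2]
gripper_width: 85.5
```

>>> {"name": "carry_out", "arguments": {"increments": [[[0,0,0,0,0,0,-1],[0,0,0,0,0,0,-1],[0,0,0,0,0,0,-1]]]}}

```text
clock: 14.4
position: [445.9, -289.3, 174.0]
ee_rot: [-0.139, 0.99, 0.0, -0.0]
contact_force: [0.6, 0.5, 0.0]
gripper_width: 85.5
```

>>> {"name": "carry_out", "arguments": {"increments": [[[0,0,-0.03,0,0,0,-1],[0,0,-0.04,0,0,0,-1],[0,0,-0.04,0,0,0,-1],[0,0,-0.027,0,0,0,-1],[0,0,0,0,0,0,-1]]]}}

```text
clock: 14.9
position: [443.1, -288.3, 33.6]
ee_rot: [-0.139, 0.99, 0.002, -0.004]
contact_force: [-0.6, 0.1, -0.3]
gripper_width: 85.1
```

>>> {"name": "carry_out", "arguments": {"increments": [[[0,0,0,0,0,0,1],[0,0,0,0,0,0,1],[0,0,0,0,0,0,1],[0,0,0,0,0,0,1],[0,0,0,0,0,0,1]]]}}

```text
clock: 15.4
position: [447.0, -290.6, 39.5]
ee_rot: [-0.138, 0.99, -0.001, 0.002]
contact_force: [-0.5, 1.5, 7.0]
gripper_width: 50.8
```

>>> {"name": "carry_out", "arguments": {"increments": [[[0,0,0,0,0,0,1],[0,0,0,0,0,0,1],[0,0,0,0,0,0,1]]]}}

```text
clock: 15.7
position: [447.0, -290.6, 39.5]
ee_rot: [-0.138, 0.99, -0.001, 0.002]
contact_force: [1.2, 1.7, 7.7]
gripper_width: 51.0
```

>>> {"name": "carry_out", "arguments": {"increments": [[[0,0,0.01,0,0,0,1],[0,0,0.025,0,0,0,1],[0,0,0.03,0,0,0,1],[0.005,0.005,0.015,0,0,0,1],[0.017,0.018,0,0,0,0,1]]]}}

```text
clock: 16.2
position: [467.5, -268.3, 120.5]
ee_rot: [-0.137, 0.991, -0.001, 0.002]
contact_force: [0.9, -0.3, -2.1]
gripper_width: 50.7
```

>>> {"name": "carry_out", "arguments": {"increments": [[[0.025,0.026,0,0,0,0,1],[0.025,0.026,0,0,0,0,1],[0.025,0.026,0,0,0,0,1],[0.025,0.026,0,0,0,0,1],[0.025,0.026,0,0,0,0,1]]]}}

```text
clock: 16.7
position: [592.5, -136.1, 117.6]
ee_rot: [-0.138, 0.99, 0.0, -0.0]
contact_force: [0.1, -0.5, -1.7]
gripper_width: 50.8
```

>>> {"name": "carry_out", "arguments": {"increments": [[[0.025,0.026,0,0,0,0,1],[0.02,0.021,0,0,0,0,1],[0.01,0.01,0,0,0,0,1],[0,0,0,0,0,0,1],[0,0,0,0,0,0,1]]]}}

```text
clock: 17.2
position: [646.3, -80.6, 117.1]
ee_rot: [-0.138, 0.99, 0.0, -0.001]
contact_force: [-0.8, -0.7, -1.4]
gripper_width: 50.8
```

```bash
python3 look.py 6
```

```text
[646.27426417 -80.56929554 117.06681016] 50.818358575729604
scene [244.1 192.8] [ 21  16 259] [538.9 -42.9  80. ] [561.9 -50.   96. ]
scene [334.4 200.5] [ 22  15 249] [627.  149.9  80. ] [647.5 137.5  96. ]
scene [289.4 208.7] [ 22  15 274] [628.7  36.7  80. ] [649.1  27.4  96. ]
scene [243.4 211.7] [ 21  12 134] [610.9 -66.4  80. ] [631.8 -72.9  96. ]
scene [332.2 217.2] [ 21  12 133] [684.6 115.7  80. ] [703.5 104.2  96. ]
scene [288.  225.8] [ 22  11 139] [686.1  10.6  80. ] [705.   2.  96.]
wrist [439.  275.6] [  87   73 4564] [650.8  41.6  80. ] [643.4  28.8  96. ]
wrist [256.6 300.7] [  134   114 11827] [701.1 -65.9  80. ] [689.3 -69.2  96. ]
```

View pics/scene_6.png

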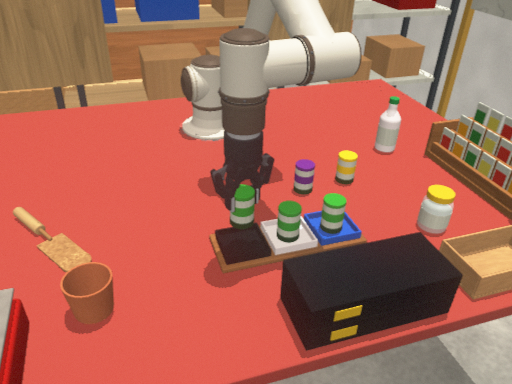

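The third tin hangs over the black tray at (243,208). The other two stand at (289,222) and (334,214). Lowering this one now.

>>> {"name": "carry_out", "arguments": {"increments": [[[0,0,-0.015,0,0,0,1],[0,0,-0.02,0,0,0,1],[0,0,-0.014,0,0,0,1],[0,0,-0.007,0,0,0,1],[0,0,-0.003,0,0,0,1]]]}}

```text
clock: 17.8
position: [646.8, -80.7, 57.6]
ee_rot: [-0.138, 0.99, -0.0, -0.001]
contact_force: [-0.1, 0.8, -2.0]
gripper_width: 51.0
```

>>> {"name": "carry_out", "arguments": {"increments": [[[0,0,-0.002,0,0,0,1],[0,0,-0.001,0,0,0,1],[0,0,-0.001,0,0,0,1],[0,0,0,0,0,0,1]]]}}

```text
clock: 18.2
position: [647.8, -80.2, 55.5]
ee_rot: [-0.138, 0.99, -0.0, 0.001]
contact_force: [-0.7, 0.2, 2.6]
gripper_width: 50.7
```

>>> {"name": "carry_out", "arguments": {"increments": [[[0,0,0,0,0,0,1],[0,0,0,0,0,0,-1],[0,0,0,0,0,0,-1],[0,0,0,0,0,0,-1],[0,0,0,0,0,0,-1]]]}}

```text
clock: 18.7
position: [647.3, -80.2, 54.1]
ee_rot: [-0.138, 0.99, -0.0, -0.0]
contact_force: [0.4, -0.1, 1.1]
gripper_width: 85.6
```

>>> {"name": "carry_out", "arguments": {"increments": [[[0,0,0.01,0,0,0,-1],[0,0,0.03,0,0,0,-1],[0,0,0.04,0,0,0,-1],[0,0,0.04,0,0,0,-1],[0,0,0,0,0,0,-1]]]}}

```text
clock: 19.2
position: [651.3, -80.5, 182.7]
ee_rot: [-0.139, 0.99, -0.001, 0.007]
contact_force: [0.2, 0.4, -0.2]
gripper_width: 85.6
```

>>> {"name": "carry_out", "arguments": {"increments": [[[-0.02,0,0.01,0,0,0,-1],[-0.03,0,0.01,0,0,0,-1],[-0.02,0,0,0,0,0,-1],[0,0,0,0,0,0,-1],[0,0,0,0,0,0,-1]]]}}

```text
clock: 19.7
position: [577.6, -80.2, 195.0]
ee_rot: [-0.138, 0.99, -0.0, 0.001]
contact_force: [0.3, 0.1, -0.1]
gripper_width: 85.2
```

```bash
python3 look.py 7
```

```text
[577.61079076 -80.19341905 195.03590295] 85.20193320662474
scene [334.3 200.5] [ 22  15 253] [627.1 149.7  80. ] [647.6 137.2  96. ]
scene [289.6 208.8] [ 22  15 272] [628.9  37.   80. ] [649.3  27.7  96. ]
scene [242.1 217.1] [ 23  16 288] [629.2 -74.8  80. ] [649.6 -81.   96. ]
scene [332.3 217.2] [ 21  11 132] [684.6 116.   80. ] [703.5 104.5  96. ]
scene [288.  225.8] [ 22  11 139] [686.2  10.5  80. ] [705.   2.  96.]
scene [242.6 235.2] [ 20  10 128] [689.4 -91.5  80. ] [708.2 -97.2  96. ]
wrist [233.5 261.2] [  59   52 2341] [655.4 -80.2  80. ] [645.7 -81.6  96. ]
wrist [341.  293.9] [ 31  46 847] [661.8  25.3  80. ] [651.7  17.4  96. ]
wrist [469.8 311.4] [  57   33 1240] [646.7 150.7  80. ] [637.6 135.   96. ]
```

View pics/scene_7.png

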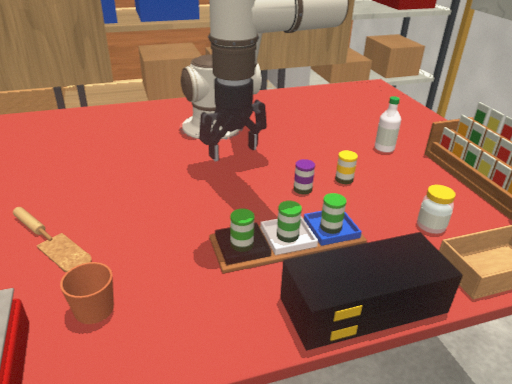

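View pics/wrist_7.png

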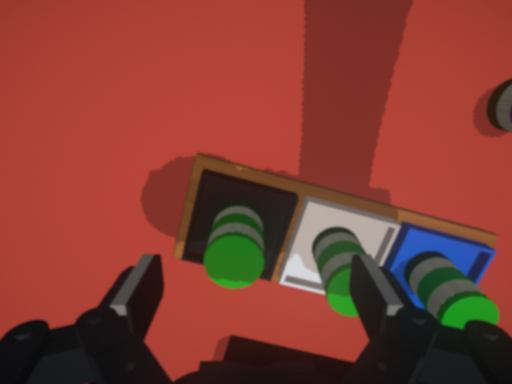

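All three tins stand upright, one per tray, at scene pixels (242,232), (289,222) and (334,214). The gripper is clear of everything, so I'm handing in.

```bash
python3 -c "
from bench import job_done
print(job_done())"
```

```text
the job is handed in; nothing more can be done
None
```

I placed the three green-lidded tins one per tray, in the order blue, white, black. Each was lowered until it touched the tray floor (forces under about 8 N) and then released. The job took about 20 s of the 58 s allowed and is handed in; no verdict was reported.

In the last scene picture all three tins stand upright in their trays. Their lids measured (648,137), (649,28) and (650,-81) mm, within about 5 mm of the tray centres I estimated from the top view. The gripper was open and clear, about 195 mm above the counter.

The last wrist-camera positions for the white and blue tins were about 10 mm off those, because the fingers partly hid their lids. The scene view and the unobstructed wrist views right after each placing agreed to about 5 mm. I didn't measure tilt directly; I judged it by eye from the pictures.

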